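# Crank the dosing carousel round to the grinder spout

## Robot

A 6-joint arm with a two-finger parallel gripper is mounted at the origin on the work surface. World frame = base frame: x ahead of the robot, y to its left, z up, the work surface at z = 0. Lengths are in m, angles in rad, forces in N, time in s.
With the tool pointing down it reaches from about 0.275 to 0.825 m from the base axis. Payload 4.9 kg.
Tool frame: the origin (TCP) lies at the very end of the fingers, on their centre line; the grasp point (between the pads) lies 19 mm behind it; z points along the fingers, x is the direction in which the jaws open and shut, and the axes are right-handed (so a half turn about z gives the same grasp; the last joint's range is limited). The gripper opens to 85 mm and grips with 20 to 120 N. Pads are 22 mm wide; open, the fingers measure 114 mm over their backs; the gripper's body (76 mm by 85 mm) begins 54 mm behind the grasp point. The pads swing forward as they close: fully open they stand 13 mm farther back than shut.
Start: joints at [1.134, 0.326, -0.193, 1.052, 0, 1.437], TCP at [0.164, 0.525, 0.193] pointing down, gripper open.
Joint ranges: [-2.65, 2.65], [-0.97, 1.79], [-1.3, 1.35], [-1.93, 2.1], [-1.47, 1.37], [-3.14, 3.14]. Speed limits (rad/s): [2.57, 2.57, 3.14, 3.14, 3.14, 3.14].

## Interface

Orientations are given as [roll, pitch, yaw] about the fixed x, y, z axes, in that order (R = Rz(yaw) Ry(pitch) Rx(roll)).
In Python, from cell import r gives the robot as it stands.
- The arm moves only by the tool step_arm, never from a script. Its argument "series" is a list of rows, each an object of numbers: "dx", "dy", "dz": the shift along the tool's x, y, z in cm; "roll": the turn about the tool's z in rad; "fingers": the finger opening in cm, from 0 to 8.54. A call has exactly 8 rows; each row shifts and turns the pose as measured when the row begins, along the tool's axes as they then stand; what a row does not reach is not made up. A row lasts 1/12 s, in which the tool goes at most 41.7 mm and 7.16 degrees, less where a joint would pass 70% of its speed; a pose out of reach is approached as far as the arm can. A call with a gripper value outside its range is refused whole. The fingers move at their own pace and stop on an object; "grip_force" is the grip in N (left out, the last holds). Time passes only in rows, so rows that do not move let the fingers close, or fill a call up. It gives the time, the measured TCP pose, the force and the opening at its end, in the units of the state.
- r.state(): the state, without advancing time (a new reading comes with each control period).
- r.read_camera(name): name is "side" or "top"; returns (picture, depth): 480x640x3 uint8, red, green, blue; 480x640 float32, m along the optical axis (not along the pixel's ray), 0 where there is no reading.
- r.calibration(name): a dict with "mtx" (3x3 intrinsics, pixels), "R" (3x3) and "t" (3): a world point X has camera coordinates R X + t. Camera axes: x right, y down, z forward; pixel columns grow to the right and rows downward; lengths in m; the calibration is good to about 2 mm. A picture is of the moment at which its call begins. calibration takes no time and is no camera call.
- r.close_job(): hands the job in, once; it reports no verdict.
The state is a dict: "time_s": time; "q": joint angles; "joint_velocities": joint speeds; "joint_efforts": joint torques, N m; "tool_pos": TCP position; "tool_rot": TCP orientation; "ft_force": force on the tool from outside, world axes, zero at the start; "wrist_torque": the same for the moment, N m; "grip_width": finger opening in m.
Only numpy, scipy, OpenCV 4.12 (cv2) and the standard library are available. Lean on these libraries where they do the work, as an engineer would, in place of code of your own. Each camera call takes 0.05 s, during which the arm holds its last target.

## Task

Bring the tall green catch cup exactly under the grinder's spout by cranking the handwheel of the geared dosing carousel: each full clockwise turn of the handwheel carries the round table one seat clockwise, so count how many seats (one or two) the cup has to go and give the wheel that many full turns. Move the table only with the handwheel, do not touch the cup or the table, then let go of the wheel and move clear.

Things in the scene. Friction and masses are not known exactly. Their poses are not given: they have to be found in the camera images.
- handwheel: Steel handwheel 124 mm across, axis upright. Origin: on the axis at the rim's top, 104 mm above the counter; hub (36 mm wide) 8 mm higher. Its x axis points to the crank knob: an upright black cylinder, 22 mm thick, 50 mm from the axis, 2 to 45 mm above the origin, spinning freely on its pin (the gripper need not turn with it). Takes 1 to 3 N, stays where left; no stop within 4 turns clockwise.
- carousel: Round aluminium table 290 mm across, 12 mm thick, with six ring seats (72 mm wide, 8 mm high) 60 degrees apart, centres 105 mm from its axis. Origin: on the axis at its underside, 40 mm above the counter, 235 mm from the handwheel's axis; z up. Geared to the wheel: one full wheel turn, clockwise from above, turns it 60 degrees clockwise.
- catch_cup: Straight green plastic cup without handle, 60 mm across the rim, 75 mm tall, loose in a seat one or two seats short of the spout, going clockwise. Origin: centre of its underside, 52 mm above the counter; z up. In the other of these two seats stands a lower white espresso cup with a handle.
- under_spout (a point): Point straight below the nozzle (32 mm wide, mouth 108 mm higher) of the brushed steel grinder (376 mm tall), 52 mm above the counter at the table's top face, 105 mm from the table's axis on the side opposite the handwheel. A seat is here at the start and after every full wheel turn.
Things that resemble listed ones, but are neither listed nor needed, are in the scene too. There is more than one size of the catch_cup; the one meant has the size given above.

How it is judged:
By the outcome, as a careful person would: the job done as asked, in the order asked, and still so for the second after the job is handed in, with the robot touching nothing.
It also fails if it takes over 64 s, if anything falls off the work surface, if the arm or the gripper's body presses on something with over 40 N, if the wrist force passes 120 N, or if a joint passes its speed limit or range.

## Working session

There is one attempt and no reset: what is moved stays moved. The work goes in short steps, Python scripts to look and compute and a tool call to move; the robot and the scene stay as the last step left them, time stands still between calls to the robot, and variables do not carry over. Pictures are saved under pics/ and viewed, and the job is handed in when it is done.

Besides the shell and the picture viewer there is one more tool, called after "Request:" as a command line: name --argument value ..., lists and objects as JSON in quotes. step_arm: Moves the arm, as the interface text tells. Its arguments: {"type":"object","properties":{"series":{"type":"array","items":{"type":"object","properties":{"dx":{"type":"number"},"dy":{"type":"number"},"dz":{"type":"number"},"roll":{"type":"number"},"fingers":{"type":"number"}}}},"grip_force":{"type":"number"}},"required":["series"]}

```bash
mkdir -p pics; ls; python3 - <<'E'
from cell import r
import cv2,numpy as np
print(r.state())
for n in("top","side"):
    p,d=r.read_camera(n); cv2.imwrite(f"pics/{n}0.png",p[:,:,::-1]); np.save(f"{n}0_d.npy",d); np.save(f"{n}0_p.npy",p)
    c=r.calibration(n); print(n,c)
E
```

```text
pics
{'time_s': 0.0, 'q': array([ 1.13379531e+00,  3.26980441e-01, -1.93606066e-01,  1.05205001e+00,
       -3.34864678e-05,  1.43656799e+00]), 'joint_velocities': array([-0.00051478,  0.00071363, -0.00224825,  0.00123632,  0.00055881,
       -0.00011661]), 'joint_efforts': array([ 2.52244929e-03, -4.43397582e+01,  2.62442261e+01,  1.55046699e-02,
        4.96178970e-06, -2.89175830e-05]), 'tool_pos': array([0.16371329, 0.52434828, 0.19237362]), 'tool_rot': array([-3.14137957e+00,  1.82811891e-03,  1.26802387e+00]), 'ft_force': array([-0.17658044, -0.36191874,  0.58417746]), 'wrist_torque': array([-0.00949599, -0.03229213,  0.04598772]), 'grip_width': 0.08543527122315053}
top {'mtx': array([[500.49362298,   0.        , 317.73121159],
       [  0.        , 500.49362298, 234.48809336],
       [  0.        ,   0.        ,   1.        ]]), 'R': array([[-0.00921511, -0.99949137,  0.03053008],
       [-0.98075623,  0.00307951, -0.19521201],
       [ 0.1950187 , -0.03174147, -0.98028577]]), 't': array([-0.05347688,  0.48559705,  0.8538695 ])}
side {'mtx': array([[470.84227205,   0.        , 326.27213286],
       [  0.        , 470.84227205, 228.62500038],
       [  0.        ,   0.        ,   1.        ]]), 'R': array([[-0.4577253 , -0.8889393 , -0.01656726],
       [-0.69431367,  0.36902537, -0.61785824],
       [ 0.55535221, -0.27130648, -0.78611496]]), 't': array([0.1711747 , 0.41562972, 0.62235325])}
```

View pics/top0.png

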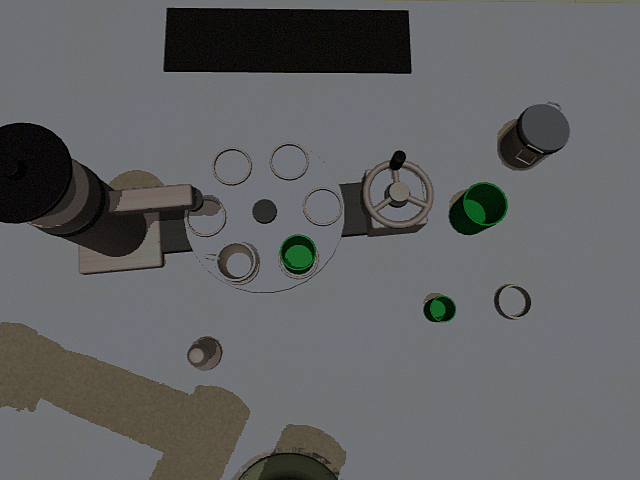

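View pics/side0.png

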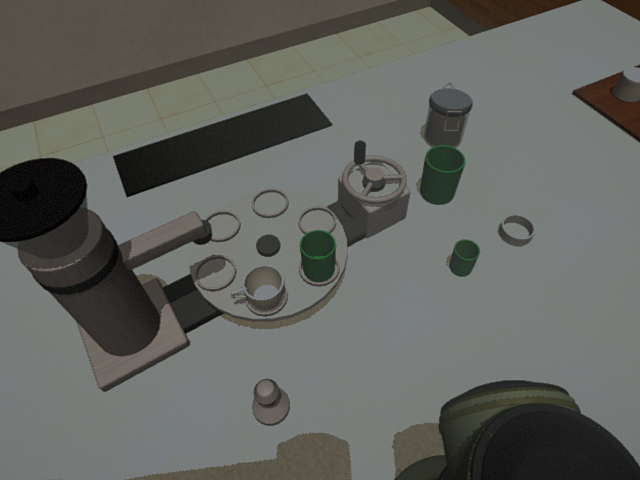

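```bash
cat > h.py <<'E'
import numpy as np,cv2
from cell import r
def ray(n,u,v,z):
    c=r.calibration(n);R,t,K=c["R"],c["t"],c["mtx"]
    o=-R.T@t; d=R.T@np.linalg.inv(K)@np.array([u,v,1.]); s=(z-o[2])/d[2]; return o+s*d
def proj(n,X):
    c=r.calibration(n); x=c["mtx"]@(c["R"]@np.array(X)+c["t"]); return x[:2]/x[2]
def cloud(n,d):
    c=r.calibration(n);R,t,K=c["R"],c["t"],c["mtx"]
    v,u=np.mgrid[:480,:640]; P=np.stack([(u-K[0,2])/K[0,0]*d,(v-K[1,2])/K[1,1]*d,d],-1)
    return (P-t)@R
def circ(P):
    A=np.c_[2*P,np.ones(len(P))]; s=np.linalg.lstsq(A,(P**2).sum(1),rcond=None)[0]
    return s[:2],np.sqrt(s[2]+s[0]**2+s[1]**2)
E
python3 - <<'E'
from h import *
for n,wl,kn in(("top",(398,193),(398,158)),("side",(373,178),(360,150))):
    p=np.load(n+"0_p.npy");d=np.load(n+"0_d.npy");W=cloud(n,d);ok=d>0
    print(n,"wheel",ray(n,*wl,.112),"knobtop",ray(n,398 if n=="top" else 360,155 if n=="top" else 144,.149))
    # knob: dark, z>.112
    w0=ray("top",398,193,.112)
    near=ok&(np.hypot(W[...,0]-w0[0],W[...,1]-w0[1])<.075)
    k=near&(p.max(-1)<60)&(W[...,2]>.142); print("knob top pts",k.sum(),W[k].mean(0),W[k].min(0),W[k].max(0))
    rim=near&(abs(W[...,2]-.101)<.006)&(np.hypot(W[...,0]-w0[0],W[...,1]-w0[1])>.045)&(p.max(-1)>60)
    c=W[rim][:,:2]
    def f(s): return np.hypot(c[:,0]-s[0],c[:,1]-s[1])-s[2]
    from scipy.optimize import least_squares
    s=least_squares(f,[w0[0],w0[1],.055],loss="soft_l1",f_scale=.003).x; print("rim",rim.sum(),s)
    hub=near&(np.hypot(W[...,0]-w0[0],W[...,1]-w0[1])<.03)&(W[...,2]>.109)&(p.max(-1)>60); print("hub",hub.sum(),W[hub].mean(0))
    g=ok&(p[...,1].astype(int)>p[...,0]*1.6+15)&(W[...,2]>.01)
    m,l,st,cc=cv2.connectedComponentsWithStats(g.astype(np.uint8))
    for i in range(1,m):
        if st[i,4]>150:
            q=W[l==i]; top=q[q[:,2]>np.percentile(q[:,2],98)-.006]; hull=top[:,:2]
            (cx,cy),rad=cv2.minEnclosingCircle(hull.astype(np.float32)); print("green",cc[i].round(),"c",round(cx,4),round(cy,4),"diam",round(2*rad,4),"ztop",np.percentile(q[:,2],98).round(4))
    # table hub
    print("table hub",ray(n,*( (264.5,211) if n=="top" else (268,245)),.06))
E
python3 - <<'E'
import cv2,numpy as np
a=np.load("top0_p.npy")[130:310,180:460,::-1]
cv2.imwrite("pics/crop0.png",cv2.resize(cv2.convertScaleAbs(a,alpha=1.5),None,fx=2.8,fy=2.8,interpolation=cv2.INTER_CUBIC))
E
```

```text
top wheel [ 0.54461134 -0.19252253  0.112     ] knobtop [ 0.59939162 -0.18776741  0.149     ]
knob top pts 140 [ 0.59611678 -0.18878934  0.14892518] [ 0.58651317 -0.19970798  0.14210618] [ 0.60658363 -0.17882033  0.15289188]
rim 1067 [ 0.54708622 -0.19348811  0.05556264]
hub 306 [ 0.54770241 -0.19392295  0.11293807]
green [480. 207.] c 0.5294 -0.3462 diam 0.0789 ztop 0.1014
green [298. 253.] c 0.4408 -0.0204 diam 0.06 ztop 0.1296
green [442. 308.] c 0.3508 -0.273 diam 0.0463 ztop 0.0605
table hub [0.52619977 0.03886848 0.06      ]
side wheel [ 0.53744213 -0.18483367  0.112     ] knobtop [ 0.59554474 -0.18835092  0.149     ]
knob top pts 83 [ 0.59357049 -0.18646831  0.14773938] [ 0.58451219 -0.19695288  0.1420752 ] [ 0.60574503 -0.17804186  0.1510852 ]
rim 919 [ 0.54405388 -0.19168653  0.05559672]
hub 207 [ 0.545399   -0.1927098   0.11197636]
table hub [0.52401319 0.04068061 0.06      ]
```

View pics/crop0.png

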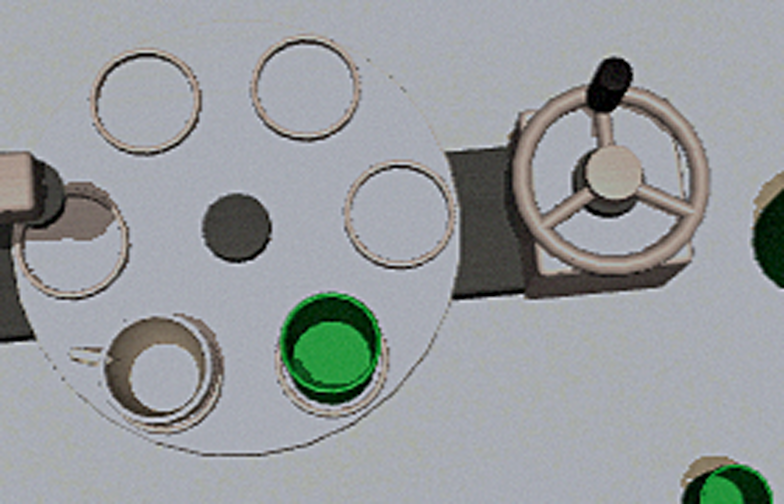

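The green candidates are (298,253), 60 mm wide with its top at z≈0.13, standing on the table; (480,207), 79 mm wide; and (442,308), 46 mm wide. Neither of the last two is on the table, so the one in the crop at (298,253) is the right cup. Going clockwise it is at lower right, the white cup is next at (238,262), then the spout seat at (207,215). That makes two seats, so two turns. The knob is at (398,158). Before moving I'll check how far the path stays from the grinder.

```bash
python3 - <<'E'
from h import *
for n in("top","side"):
    d=np.load(n+"0_d.npy");W=cloud(n,d);q=W[(d>0)&(W[...,2]>.10)]
    q=q[(q[:,0]>.25)&(q[:,1]>-.1)]
    rr=np.hypot(q[:,0],q[:,1]); an=np.degrees(np.arctan2(q[:,1],q[:,0]))
    for a in range(-15,85,10):
        m=(an>=a)&(an<a+10)
        if m.sum()>5: print(n,a,m.sum(),"rmin",np.percentile(rr[m],1).round(3),"x",q[m,0].min().round(3),q[m,0].max().round(3),"y",q[m,1].min().round(3),q[m,1].max().round(3),"zmax",q[m,2].max().round(3))
E
```

```text
top -15 82 rmin 0.419 x 0.417 0.462 y -0.049 -0.038 zmax 0.13
top -5 288 rmin 0.412 x 0.411 0.469 y -0.04 0.008 zmax 0.131
top 5 490 rmin 0.406 x 0.397 0.535 y 0.05 0.142 zmax 0.209
top 15 1762 rmin 0.445 x 0.411 0.532 y 0.111 0.243 zmax 0.211
top 25 10782 rmin 0.529 x 0.44 0.563 y 0.229 0.334 zmax 0.379
top 35 271 rmin 0.539 x 0.44 0.46 y 0.309 0.339 zmax 0.361
side -15 155 rmin 0.418 x 0.416 0.46 y -0.049 -0.037 zmax 0.129
side -5 627 rmin 0.41 x 0.409 0.47 y -0.04 0.01 zmax 0.13
side 5 398 rmin 0.404 x 0.394 0.53 y 0.051 0.141 zmax 0.205
side 15 2001 rmin 0.435 x 0.405 0.531 y 0.109 0.242 zmax 0.209
side 25 12483 rmin 0.528 x 0.438 0.563 y 0.229 0.34 zmax 0.378
side 35 3672 rmin 0.54 x 0.438 0.504 y 0.307 0.361 zmax 0.36
```

Request:
step_arm --series '[{"roll":-0.101,"dz":-2},{"roll":-0.101,"dz":-2},{"roll":-0.101,"dz":-2},{"dx":-3.5,"dy":1.1,"fingers":6},{"dx":-3.5,"dy":1.1,"fingers":6},{"dx":-3.5,"dy":1.1,"fingers":6},{"dx":-3.5,"dy":1.1,"fingers":6},{"dx":-3.5,"dy":1.1,"fingers":6}]' --grip_force 40

```text
$.series[0]: bad value
```

Request:
step_arm --series '[{"dx":0,"dy":0,"dz":-2,"roll":-0.1,"fingers":6},{"dx":0,"dy":0,"dz":-2,"roll":-0.1,"fingers":6},{"dx":0,"dy":0,"dz":-2,"roll":-0.1,"fingers":6},{"dx":-3.5,"dy":1.1,"dz":0,"roll":0,"fingers":6},{"dx":-3.5,"dy":1.1,"dz":0,"roll":0,"fingers":6},{"dx":-3.5,"dy":1.1,"dz":0,"roll":0,"fingers":6},{"dx":-3.5,"dy":1.1,"dz":0,"roll":0,"fingers":6},{"dx":-3.5,"dy":1.1,"dz":0,"roll":0,"fingers":6}]' --grip_force 40

```text
time_s: 0.77
tool_pos: [0.2205, 0.3483, 0.2511]
tool_rot: [-3.138, 0.006, 1.594]
ft_force: [1.5, -1.0, 0.1]
grip_width: 0.0602
```

Request:
step_arm --series '[{"dx":-3.7,"dy":1.2,"dz":0,"roll":0.02,"fingers":6},{"dx":-3.7,"dy":1.2,"dz":0,"roll":0,"fingers":6},{"dx":-3.7,"dy":1.2,"dz":0,"roll":0,"fingers":6},{"dx":-3.7,"dy":1.2,"dz":0,"roll":0,"fingers":6},{"dx":-3.7,"dy":1.2,"dz":0,"roll":0,"fingers":6},{"dx":-3.7,"dy":1.2,"dz":0,"roll":0,"fingers":6},{"dx":-3.7,"dy":1.2,"dz":0,"roll":0,"fingers":6},{"dx":-3.7,"dy":1.2,"dz":0,"roll":0,"fingers":6}]'

```text
time_s: 1.43
tool_pos: [0.3174, 0.0394, 0.2517]
tool_rot: [-3.14, 0.007, 1.581]
ft_force: [1.9, -0.3, 0.0]
grip_width: 0.06
```

Request:
step_arm --series '[{"dx":-3.7,"dy":0.3,"dz":0,"roll":0.01,"fingers":6},{"dx":-3.7,"dy":0.3,"dz":0,"roll":0,"fingers":6},{"dx":-3.7,"dy":0.5,"dz":0,"roll":0,"fingers":6},{"dx":-3.7,"dy":1,"dz":0,"roll":0,"fingers":6},{"dx":-3,"dy":2,"dz":0,"roll":0,"fingers":6},{"dx":-2,"dy":3,"dz":0,"roll":0,"fingers":6},{"dx":-1.5,"dy":3.5,"dz":0,"roll":0,"fingers":6},{"dx":-0.8,"dy":3.5,"dz":0,"roll":0,"fingers":6}]'

```text
time_s: 2.1
tool_pos: [0.4553, -0.2007, 0.2524]
tool_rot: [-3.14, 0.008, 1.553]
ft_force: [0.2, -1.8, 0.6]
grip_width: 0.0602
```

```bash
python3 -c "
from cell import r; s=r.state(); print(s['tool_pos'],s['tool_rot'],s['joint_velocities'])"
```

```text
[ 0.45527083 -0.2007094   0.25244437] [-3.13968958  0.00818407  1.55253179] [0.27147806 0.83803518 1.01373943 0.18127804 0.00327524 0.30250273]
```

Request:
step_arm --series '[{"dx":0.3,"dy":3,"dz":0,"roll":-0.01,"fingers":6},{"dx":0.3,"dy":3,"dz":0,"roll":-0.01,"fingers":6},{"dx":0.3,"dy":3,"dz":0,"roll":0,"fingers":6},{"dx":0.2,"dy":2,"dz":0.5,"roll":0,"fingers":6},{"dx":0.1,"dy":1,"dz":1,"roll":0,"fingers":6},{"dx":0,"dy":0.3,"dz":2,"roll":0,"fingers":6},{"dx":0,"dy":0,"dz":2,"roll":0,"fingers":6},{"dx":0,"dy":0,"dz":1,"roll":0,"fingers":6}]'

```text
time_s: 2.77
tool_pos: [0.5912, -0.1934, 0.1802]
tool_rot: [-3.14, 0.008, 1.571]
ft_force: [-0.7, 0.3, -0.2]
grip_width: 0.0601
```

```bash
python3 - <<'E'
from h import *
s=r.state(); print(s['tool_pos'],s['tool_rot'],s['ft_force'])
p,d=r.read_camera("side"); cv2.imwrite("pics/side1.png",p[:,:,::-1])
p2,d=r.read_camera("top"); cv2.imwrite("pics/top1.png",np.hstack([cv2.resize(p2[80:280,280:480,::-1],(400,400)),cv2.resize(p[60:260,260:460,::-1],(400,400))]))
E
```

```text
[ 0.59121481 -0.19343697  0.18015138] [-3.14004041  0.00809488  1.57086168] [-0.70992037  0.29725631 -0.18724241]
```

View pics/top1.png

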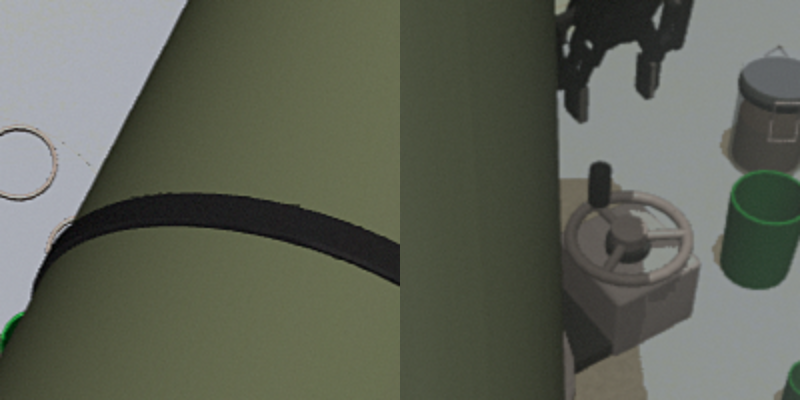

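The side view shows the open fingers right above the knob (side pixel about (360,150)). The arm blocks the top view. I'll align, go down and close.

Request:
step_arm --series '[{"dx":0.55,"dy":0.4,"dz":0,"roll":0,"fingers":6},{"dx":0,"dy":0,"dz":0.5,"roll":0,"fingers":6},{"dx":0,"dy":0,"dz":1,"roll":0,"fingers":6},{"dx":0,"dy":0,"dz":1,"roll":0,"fingers":6},{"dx":0,"dy":0,"dz":1,"roll":0,"fingers":6},{"dx":0,"dy":0,"dz":1,"roll":0,"fingers":6},{"dx":0,"dy":0,"dz":0.5,"roll":0,"fingers":6},{"dx":0,"dy":0,"dz":0,"roll":0,"fingers":6}]'

```text
time_s: 3.53
tool_pos: [0.5957, -0.1888, 0.1301]
tool_rot: [3.139, 0.01, 1.569]
ft_force: [1.0, -0.2, 0.1]
grip_width: 0.0598
```

Request:
step_arm --series '[{"dx":0.05,"dy":0,"dz":0.6,"roll":0,"fingers":6},{"dx":0,"dy":0,"dz":0.5,"roll":0,"fingers":6},{"dx":0,"dy":0,"dz":0,"roll":0,"fingers":4},{"dx":0,"dy":0,"dz":0,"roll":0,"fingers":3},{"dx":0,"dy":0,"dz":0,"roll":0,"fingers":1.5},{"dx":0,"dy":0,"dz":0,"roll":0,"fingers":1.5},{"dx":0,"dy":0,"dz":0,"roll":0,"fingers":1.5},{"dx":0,"dy":0,"dz":0,"roll":0,"fingers":1.5}]' --grip_force 40

```text
time_s: 4.2
tool_pos: [0.596, -0.1888, 0.1184]
tool_rot: [3.139, 0.01, 1.569]
ft_force: [-0.5, 0.2, -0.2]
grip_width: 0.015
```

```bash
python3 - <<'E'
from h import *
s=r.state(); print(s['tool_pos'],s['tool_rot'],s['ft_force'],s['grip_width'])
p,d=r.read_camera("side"); cv2.imwrite("pics/side2.png",cv2.resize(p[90:260,300:460,::-1],(640,680))[:600])
E
```

```text
[ 0.59602463 -0.18875887  0.11843472] [3.13865718 0.01024754 1.56909264] [-0.50173321  0.22334271 -0.15873598] 0.014973491459957142
```

View pics/side2.png

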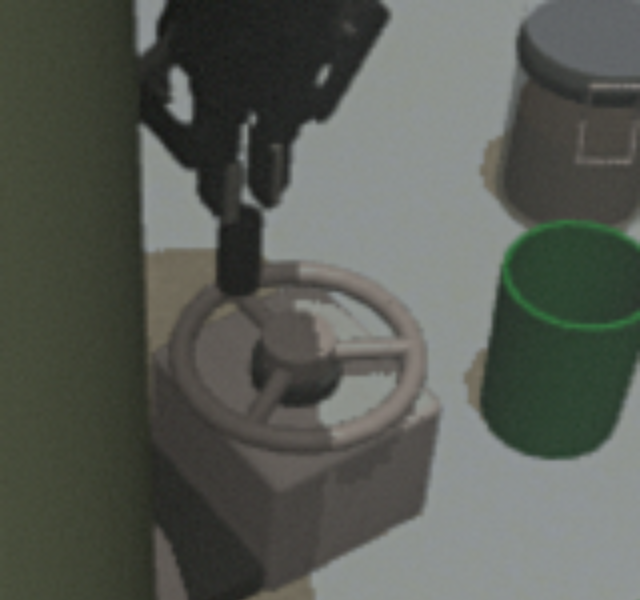

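```bash
python3 - <<'E'
from h import *
tp=r.state()['tool_pos']
print("tcp px side",proj("side",tp),"grasp",proj("side",tp+[0,0,.019]),"knob top/bot exp",proj("side",[.595,-.188,.149]),proj("side",[.595,-.188,.106]))
p,d=r.read_camera("side");W=cloud("side",d)
for v in range(120,165,4): print(v,[ (u,tuple(W[v,u].round(3))) for u in range(354,374,4)])
E
```

```text
tcp px side [359.43881226 155.72699051] grasp [359.82605216 148.34724132] knob top/bot exp [359.98188344 144.23165274] [359.10834208 160.92107803]
120 [(354, (np.float64(0.587), np.float64(-0.168), np.float64(0.219))), (358, (np.float64(0.579), np.float64(-0.171), np.float64(0.224))), (362, (np.float64(0.812), np.float64(-0.325), np.float64(-0.0))), (366, (np.float64(0.596), np.float64(-0.198), np.float64(0.202))), (370, (np.float64(0.584), np.float64(-0.199), np.float64(0.21)))]
124 [(354, (np.float64(0.587), np.float64(-0.168), np.float64(0.211))), (358, (np.float64(0.582), np.float64(-0.174), np.float64(0.212))), (362, (np.float64(0.603), np.float64(-0.195), np.float64(0.188))), (366, (np.float64(0.593), np.float64(-0.198), np.float64(0.194))), (370, (np.float64(0.584), np.float64(-0.2), np.float64(0.201)))]
128 [(354, (np.float64(0.584), np.float64(-0.167), np.float64(0.205))), (358, (np.float64(0.582), np.float64(-0.174), np.float64(0.203))), (362, (np.float64(0.604), np.float64(-0.196), np.float64(0.179))), (366, (np.float64(0.592), np.float64(-0.197), np.float64(0.186))), (370
[... 2400 characters left out ...]
5), np.float64(0.104)))]
160 [(354, (np.float64(0.6), np.float64(-0.179), np.float64(0.108))), (358, (np.float64(0.59), np.float64(-0.182), np.float64(0.115))), (362, (np.float64(0.585), np.float64(-0.188), np.float64(0.117))), (366, (np.float64(0.595), np.float64(-0.204), np.float64(0.101))), (370, (np.float64(0.594), np.float64(-0.212), np.float64(0.098)))]
164 [(354, (np.float64(0.593), np.float64(-0.176), np.float64(0.105))), (358, (np.float64(0.588), np.float64(-0.181), np.float64(0.107))), (362, (np.float64(0.587), np.float64(-0.19), np.float64(0.104))), (366, (np.float64(0.601), np.float64(-0.209), np.float64(0.083))), (370, (np.float64(0.597), np.float64(-0.215), np.float64(0.083)))]
```

The grip missed. The opening went to 15 mm on a 22 mm knob. Side depth puts the fingertips at z≈0.157, just above the knob's top (0.149), although the measured TCP z says 0.118. I'll open, measure the fingertips properly, and use the camera for height.

Request:
step_arm --series '[{"dx":0,"dy":0,"dz":0,"roll":0,"fingers":5},{"dx":0,"dy":0,"dz":0,"roll":0,"fingers":5},{"dx":0,"dy":0,"dz":0,"roll":0,"fingers":5},{"dx":0,"dy":0,"dz":0,"roll":0,"fingers":5},{"dx":0,"dy":0,"dz":0,"roll":0,"fingers":5},{"dx":0,"dy":0,"dz":0,"roll":0,"fingers":5},{"dx":0,"dy":0,"dz":0,"roll":0,"fingers":5},{"dx":0,"dy":0,"dz":0,"roll":0,"fingers":5}]'

```text
time_s: 4.97
tool_pos: [0.5962, -0.1888, 0.1188]
tool_rot: [3.138, 0.01, 1.569]
ft_force: [0.4, -0.4, 0.0]
grip_width: 0.0497
```

```bash
cat > tips.py <<'E'
from h import *
import sys
s=r.state(); print(s['time_s'],s['tool_pos'],s['ft_force'],s['grip_width'],s['q'])
p,d=r.read_camera("side");W=cloud("side",d)
cv2.imwrite(sys.argv[1],cv2.resize(p[80:260,300:460,::-1],(533,600),interpolation=cv2.INTER_CUBIC))
tp=s['tool_pos']
m=(d>0)&(p.max(-1)<110)&(abs(W[...,0]-tp[0])<.03)&(abs(W[...,1]-tp[1])<.06)&(W[...,2]>.10)&(W[...,2]<.25)
print("y-bin: count, lowest z, mean x")
for y in np.arange(-.06,.06,.006):
    k=m&(W[...,1]-tp[1]>=y)&(W[...,1]-tp[1]<y+.006)
    if k.sum()>3: print(round(y+.003,3),k.sum(),np.percentile(W[k][:,2],2).round(3),W[k][:,0].mean().round(3))
E
python3 tips.py pics/side3.png
```

```text
4.9667 [ 0.59621292 -0.18881969  0.11877726] [ 0.43786196 -0.38793783  0.03183052] 0.0496892600274491 [-0.42018503  0.51295803 -0.10061282  0.9497757  -0.00814218 -0.41856348]
y-bin: count, lowest z, mean x
-0.057 49 0.212 0.586
-0.051 132 0.206 0.59
-0.045 86 0.101 0.591
-0.039 29 0.101 0.588
-0.033 52 0.102 0.587
-0.027 213 0.103 0.591
-0.021 81 0.101 0.587
-0.015 38 0.102 0.585
-0.009 51 0.108 0.587
-0.003 105 0.103 0.586
0.003 120 0.101 0.587
0.009 119 0.103 0.592
0.015 30 0.102 0.588
0.021 65 0.1 0.586
0.027 162 0.103 0.589
0.033 203 0.103 0.591
0.039 128 0.102 0.589
0.045 26 0.101 0.578
0.051 49 0.101 0.581
0.057 60 0.208 0.583
```

View pics/side3.png

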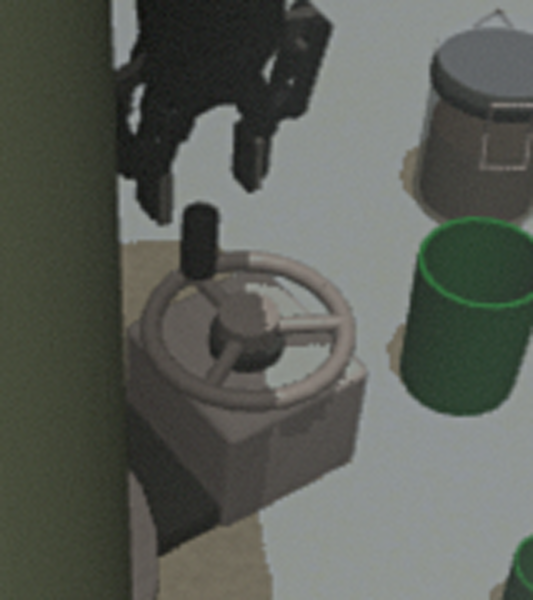

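The picture shows the open fingers straddling the knob (crop (200,205)), with their tips just above its top. I'll go straight down about 3 cm by camera height.

Request:
step_arm --series '[{"dx":0,"dy":0,"dz":0.5,"roll":0,"fingers":5},{"dx":0,"dy":0,"dz":0.5,"roll":0,"fingers":5},{"dx":0,"dy":0,"dz":0.5,"roll":0,"fingers":5},{"dx":0,"dy":0,"dz":0.5,"roll":0,"fingers":5},{"dx":0,"dy":0,"dz":0.5,"roll":0,"fingers":5},{"dx":0,"dy":0,"dz":0.5,"roll":0,"fingers":5},{"dx":0,"dy":0,"dz":0,"roll":0,"fingers":5},{"dx":0,"dy":0,"dz":0,"roll":0,"fingers":5}]'

```text
time_s: 5.68
tool_pos: [0.5955, -0.1888, 0.0842]
tool_rot: [3.14, 0.01, 1.569]
ft_force: [0.1, -0.0, 0.2]
grip_width: 0.0498
```

```bash
python3 tips.py pics/side4.png | head -1
```

```text
5.6833 [ 0.59547656 -0.18884786  0.08424388] [ 0.07601925 -0.01049145  0.23831182] 0.049826962668926264 [-0.42070268  0.54424178 -0.14291072  0.87820774 -0.00815621 -0.41899512]
```

View pics/side4.png

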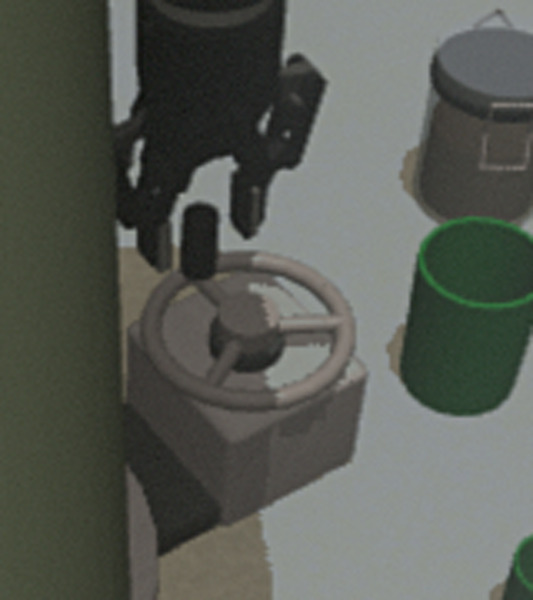

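```bash
python3 - <<'E'
from h import *
for y in(-.217,-.162):
  for z in(.11,.12,.13,.14): print(y,z,[(round(float((q:=proj("side",[x,y,z]))[0]-300)/.3),round(float(q[1]-80)/.3)) for x in(.585,.596)])
E
```

```text
-0.217 0.11 [(249, 259), (239, 248)]
-0.217 0.12 [(250, 246), (240, 235)]
-0.217 0.13 [(251, 233), (241, 222)]
-0.217 0.14 [(252, 220), (242, 209)]
-0.162 0.11 [(167, 290), (157, 278)]
-0.162 0.12 [(167, 278), (158, 266)]
-0.162 0.13 [(167, 265), (158, 253)]
-0.162 0.14 [(168, 252), (158, 240)]
```

The tips are at z≈0.123, about 2.5 cm below the knob's top and above the hub. Closing now.

Request:
step_arm --series '[{"dx":0,"dy":0,"dz":0,"roll":0,"fingers":3.5},{"dx":0,"dy":0,"dz":0,"roll":0,"fingers":2.8},{"dx":0,"dy":0,"dz":0,"roll":0,"fingers":2.2},{"dx":0,"dy":0,"dz":0,"roll":0,"fingers":1.5},{"dx":0,"dy":0,"dz":0,"roll":0,"fingers":1.5},{"dx":0,"dy":0,"dz":0,"roll":0,"fingers":1.5},{"dx":0,"dy":0,"dz":0,"roll":0,"fingers":1.5},{"dx":0,"dy":0,"dz":0,"roll":0,"fingers":1.5}]' --grip_force 40

```text
time_s: 6.4
tool_pos: [0.5957, -0.1891, 0.0848]
tool_rot: [3.139, 0.01, 1.569]
ft_force: [0.2, 0.1, -0.4]
grip_width: 0.0207
```

```bash
python3 tips.py pics/side5.png | head -1
```

```text
6.4 [ 0.59571706 -0.18906157  0.0848483 ] [ 0.23526743  0.14670913 -0.39216577] 0.02068146192008535 [-0.4208602   0.54361582 -0.14229854  0.87873889 -0.00815339 -0.41893096]
```

View pics/side5.png

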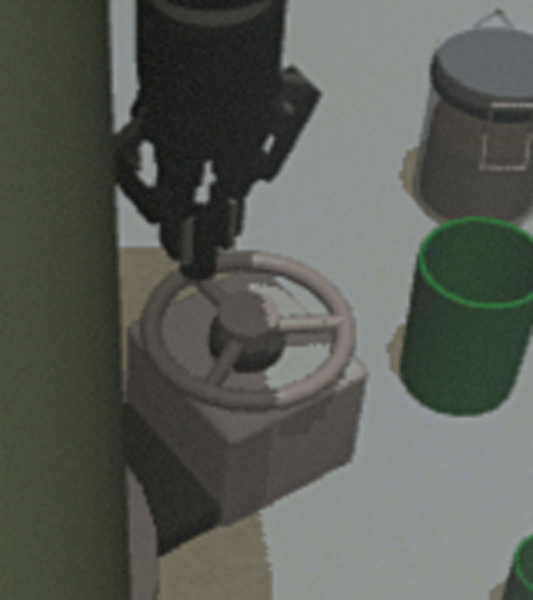

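Grip confirmed (opening 20.7 mm, fingers on the knob). I'll write a helper for the chord steps, then start cranking.

```bash
cat > plan.py <<'E'
from h import *
import sys
C=np.array([.5455,-.1926]); R=.0503
s=r.state(); o=s['tool_pos'][:2]-C; ph=np.degrees(np.arctan2(o[1],o[0])); yaw=s['tool_rot'][2]
print("t",s['time_s'],"phi",ph.round(1),"r",np.hypot(*o).round(4),"z",s['tool_pos'][2].round(4),"F",s['ft_force'].round(1),"grip",s['grip_width'].round(4),"yaw",yaw.round(3))
st=eval(sys.argv[1]); a=ph; p=s['tool_pos'][:2].copy()
ex=np.array([np.cos(yaw),np.sin(yaw)]); ey=np.array([np.sin(yaw),-np.cos(yaw)])
for k in st:
    a-=k; n=C+R*np.array([np.cos(np.radians(a)),np.sin(np.radians(a))]); d=(n-p)*100; p=n
    print(f"phi {a:.0f} dx {d@ex:.2f} dy {d@ey:.2f}")
E
python3 plan.py "[5,9,10,10,10,10,10,10]"
```

```text
Traceback (most recent call last):
  File "plan.py", line 5, in <module>
    print("t",s['time_s'],"phi",ph.round(1),"r",np.hypot(*o).round(4),"z",s['tool_pos'][2].round(4),"F",s['ft_force'].round(1),"grip",s['grip_width'].round(4),"yaw",yaw.round(3))
                                                                                                                                      ^^^^^^^^^^^^^^^^^^^^^
AttributeError: 'float' object has no attribute 'round'
```

```bash
sed -i "s/s\['grip_width'\].round(4)/round(s['grip_width'],4)/" plan.py
python3 plan.py "[5,9,10,10,10,10,10,10]"
```

```text
t 6.45 phi 4.1 r 0.0503 z 0.0848 F [-0.2 -0.5 -0.2] grip 0.0209 yaw 1.569
phi -1 dx -0.44 dy 0.01
phi -10 dx -0.79 dy -0.07
phi -20 dx -0.85 dy -0.22
phi -30 dx -0.80 dy -0.37
phi -40 dx -0.72 dy -0.50
phi -50 dx -0.62 dy -0.62
phi -60 dx -0.51 dy -0.72
phi -70 dx -0.37 dy -0.79
```

Request:
step_arm --series '[{"dx":-0.44,"dy":0,"dz":0,"roll":0,"fingers":1.5},{"dx":-0.79,"dy":-0.07,"dz":0,"roll":0,"fingers":1.5},{"dx":-0.85,"dy":-0.22,"dz":0,"roll":0,"fingers":1.5},{"dx":-0.8,"dy":-0.37,"dz":0,"roll":0,"fingers":1.5},{"dx":-0.72,"dy":-0.5,"dz":0,"roll":0,"fingers":1.5},{"dx":-0.62,"dy":-0.62,"dz":0,"roll":0,"fingers":1.5},{"dx":-0.51,"dy":-0.72,"dz":0,"roll":0,"fingers":1.5},{"dx":-0.37,"dy":-0.79,"dz":0,"roll":0,"fingers":1.5}]'

```text
time_s: 7.12
tool_pos: [0.5609, -0.2416, 0.0848]
tool_rot: [3.138, 0.003, 1.572]
ft_force: [-1.1, 6.4, 2.4]
grip_width: 0.0203
```

```bash
python3 plan.py "[10]*8"
```

```text
t 7.1167 phi -72.6 r 0.0513 z 0.0848 F [-1.1  6.4  2.4] grip 0.0203 yaw 1.572
phi -83 dx -0.09 dy -0.89
phi -93 dx -0.04 dy -0.88
phi -103 dx 0.12 dy -0.87
phi -113 dx 0.27 dy -0.84
phi -123 dx 0.41 dy -0.78
phi -133 dx 0.54 dy -0.69
phi -143 dx 0.65 dy -0.59
phi -153 dx 0.74 dy -0.47
```

Request:
step_arm --series '[{"dx":-0.09,"dy":-0.89,"dz":0,"roll":0,"fingers":1.5},{"dx":-0.04,"dy":-0.88,"dz":0,"roll":0,"fingers":1.5},{"dx":0.12,"dy":-0.87,"dz":0,"roll":0,"fingers":1.5},{"dx":0.27,"dy":-0.84,"dz":0,"roll":0,"fingers":1.5},{"dx":0.41,"dy":-0.78,"dz":0,"roll":0,"fingers":1.5},{"dx":0.54,"dy":-0.69,"dz":0,"roll":0,"fingers":1.5},{"dx":0.65,"dy":-0.59,"dz":0,"roll":0,"fingers":1.5},{"dx":0.74,"dy":-0.47,"dz":0,"roll":0,"fingers":1.5}]'

```text
time_s: 7.78
tool_pos: [0.5006, -0.2129, 0.0849]
tool_rot: [3.12, -0.004, 1.572]
ft_force: [8.3, 2.0, -7.5]
grip_width: 0.0207
```

```bash
python3 plan.py "[10]*8"; python3 - <<'E'
from h import *
p,d=r.read_camera("side"); cv2.imwrite("pics/side6.png",p[:,:,::-1])
E
```

```text
t 7.7833 phi -155.7 r 0.0493 z 0.0849 F [ 8.3  2.  -7.5] grip 0.0207 yaw 1.572
phi -166 dx 0.79 dy -0.38
phi -176 dx 0.87 dy -0.14
phi -186 dx 0.88 dy 0.01
phi -196 dx 0.86 dy 0.16
phi -206 dx 0.82 dy 0.31
phi -216 dx 0.75 dy 0.45
phi -226 dx 0.66 dy 0.57
phi -236 dx 0.56 dy 0.68
```

View pics/side6.png

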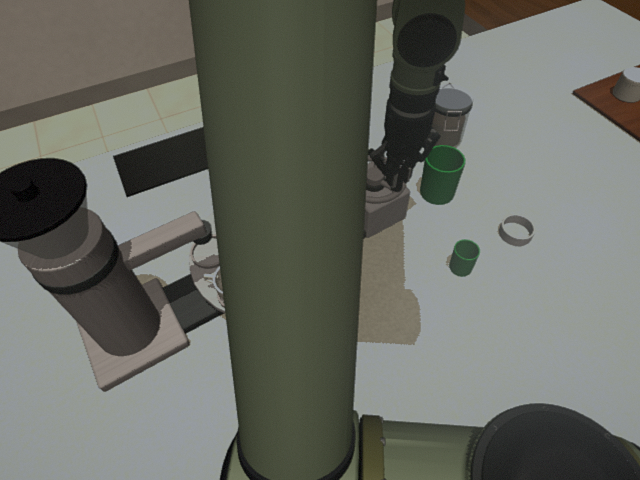

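The picture shows the gripper still holding the knob, with the wheel part way round. The forces suggest the wheel's axis is about 1 mm farther out, so I'll refine the centre and go on.

```bash
sed -i 's/^C=.*/C=np.array([.5465,-.1933]); R=.0500/' plan.py; python3 plan.py "[10]*8"
```

```text
t 7.8333 phi -159.1 r 0.0499 z 0.0849 F [ 7.2  4.9 -5.9] grip 0.0206 yaw 1.573
phi -169 dx 0.84 dy -0.24
phi -179 dx 0.87 dy -0.09
phi -189 dx 0.87 dy 0.06
phi -199 dx 0.84 dy 0.21
phi -209 dx 0.80 dy 0.36
phi -219 dx 0.72 dy 0.49
phi -229 dx 0.62 dy 0.61
phi -239 dx 0.51 dy 0.71
```

Request:
step_arm --series '[{"dx":0.84,"dy":-0.24,"dz":0,"roll":0,"fingers":1.5},{"dx":0.87,"dy":-0.09,"dz":0,"roll":0,"fingers":1.5},{"dx":0.87,"dy":0.06,"dz":0,"roll":0,"fingers":1.5},{"dx":0.84,"dy":0.21,"dz":0,"roll":0,"fingers":1.5},{"dx":0.8,"dy":0.36,"dz":0,"roll":0,"fingers":1.5},{"dx":0.72,"dy":0.49,"dz":0,"roll":0,"fingers":1.5},{"dx":0.62,"dy":0.61,"dz":0,"roll":0,"fingers":1.5},{"dx":0.51,"dy":0.71,"dz":0,"roll":0,"fingers":1.5}]'

```text
time_s: 8.5
tool_pos: [0.5187, -0.1523, 0.0849]
tool_rot: [3.123, 0.008, 1.568]
ft_force: [0.9, -3.6, -4.8]
grip_width: 0.0206
```

```bash
python3 plan.py "[10]*8"
```

```text
t 8.5 phi 124.1 r 0.0496 z 0.0849 F [ 0.9 -3.6 -4.8] grip 0.0206 yaw 1.568
phi 114 dx 0.46 dy 0.74
phi 104 dx 0.29 dy 0.82
phi 94 dx 0.14 dy 0.86
phi 84 dx -0.01 dy 0.87
phi 74 dx -0.16 dy 0.86
phi 64 dx -0.31 dy 0.81
phi 54 dx -0.45 dy 0.75
phi 44 dx -0.57 dy 0.66
```

Good: small force, radius steady. Next segment.

Request:
step_arm --series '[{"dx":0.46,"dy":0.74,"dz":0,"roll":0,"fingers":1.5},{"dx":0.29,"dy":0.82,"dz":0,"roll":0,"fingers":1.5},{"dx":0.14,"dy":0.86,"dz":0,"roll":0,"fingers":1.5},{"dx":-0.01,"dy":0.87,"dz":0,"roll":0,"fingers":1.5},{"dx":-0.16,"dy":0.86,"dz":0,"roll":0,"fingers":1.5},{"dx":-0.31,"dy":0.81,"dz":0,"roll":0,"fingers":1.5},{"dx":-0.45,"dy":0.75,"dz":0,"roll":0,"fingers":1.5},{"dx":-0.57,"dy":0.66,"dz":0,"roll":0,"fingers":1.5}]'

```text
time_s: 9.17
tool_pos: [0.5828, -0.1601, 0.0848]
tool_rot: [3.139, 0.019, 1.568]
ft_force: [-5.0, -3.1, 3.0]
grip_width: 0.0207
```

```bash
python3 plan.py "[10]*8"
```

```text
t 9.1667 phi 42.5 r 0.0492 z 0.0848 F [-5.  -3.1  3. ] grip 0.0207 yaw 1.568
phi 32 dx -0.64 dy 0.59
phi 22 dx -0.77 dy 0.40
phi 12 dx -0.83 dy 0.26
phi 2 dx -0.86 dy 0.12
phi -8 dx -0.87 dy -0.04
phi -18 dx -0.85 dy -0.19
phi -28 dx -0.81 dy -0.33
phi -38 dx -0.74 dy -0.47
```

Request:
step_arm --series '[{"dx":-0.65,"dy":0.55,"dz":0,"roll":0,"fingers":1.5},{"dx":-0.77,"dy":0.4,"dz":0,"roll":0,"fingers":1.5},{"dx":-0.83,"dy":0.26,"dz":0,"roll":0,"fingers":1.5},{"dx":-0.86,"dy":0.12,"dz":0,"roll":0,"fingers":1.5},{"dx":-0.87,"dy":-0.04,"dz":0,"roll":0,"fingers":1.5},{"dx":-0.85,"dy":-0.19,"dz":0,"roll":0,"fingers":1.5},{"dx":-0.81,"dy":-0.33,"dz":0,"roll":0,"fingers":1.5},{"dx":-0.74,"dy":-0.47,"dz":0,"roll":0,"fingers":1.5}]'

```text
time_s: 9.83
tool_pos: [0.5873, -0.2219, 0.0848]
tool_rot: [-3.141, 0.008, 1.572]
ft_force: [-1.2, 2.5, -0.5]
grip_width: 0.0208
```

```bash
python3 plan.py "[10]*8"; python3 - <<'E'
from h import *
p,d=r.read_camera("side"); p2,d=r.read_camera("top"); cv2.imwrite("pics/mid1.png",np.hstack([cv2.resize(a[100:320,180:460,::-1],(400,314)) for a in(p,p2)]))
E
```

```text
t 9.8333 phi -35.1 r 0.0498 z 0.0848 F [-1.2  2.5 -0.5] grip 0.0208 yaw 1.572
phi -45 dx -0.68 dy -0.55
phi -55 dx -0.56 dy -0.67
phi -65 dx -0.43 dy -0.76
phi -75 dx -0.30 dy -0.82
phi -85 dx -0.15 dy -0.86
phi -95 dx 0.00 dy -0.87
phi -105 dx 0.15 dy -0.86
phi -115 dx 0.30 dy -0.82
```

View pics/mid1.png

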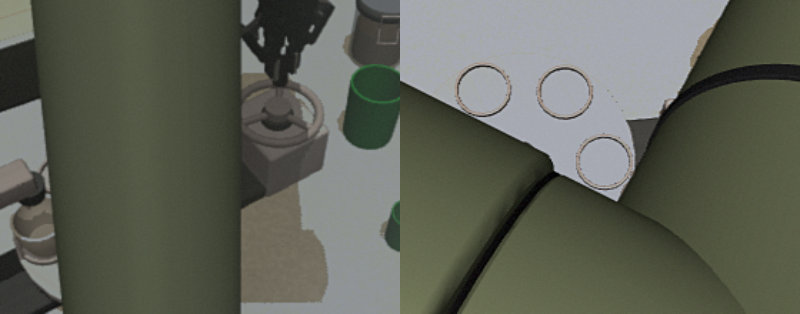

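Left view: the espresso cup is now beneath the spout after one turn plus about 40°, and the gripper still holds the knob. On with turn 2.

Request:
step_arm --series '[{"dx":-0.68,"dy":-0.55,"dz":0,"roll":0,"fingers":1.5},{"dx":-0.56,"dy":-0.67,"dz":0,"roll":0,"fingers":1.5},{"dx":-0.43,"dy":-0.76,"dz":0,"roll":0,"fingers":1.5},{"dx":-0.3,"dy":-0.82,"dz":0,"roll":0,"fingers":1.5},{"dx":-0.15,"dy":-0.86,"dz":0,"roll":0,"fingers":1.5},{"dx":0,"dy":-0.87,"dz":0,"roll":0,"fingers":1.5},{"dx":0.15,"dy":-0.86,"dz":0,"roll":0,"fingers":1.5},{"dx":0.3,"dy":-0.82,"dz":0,"roll":0,"fingers":1.5}]'

```text
time_s: 10.6
tool_pos: [0.5212, -0.2371, 0.0848]
tool_rot: [3.136, -0.001, 1.573]
ft_force: [5.6, 6.4, -4.5]
grip_width: 0.0206
```

```bash
python3 plan.py "[10]*8"
```

```text
t 10.6 phi -120.0 r 0.0506 z 0.0848 F [ 5.6  6.4 -4.5] grip 0.0206 yaw 1.573
phi -130 dx 0.55 dy -0.68
phi -140 dx 0.62 dy -0.61
phi -150 dx 0.72 dy -0.50
phi -160 dx 0.79 dy -0.37
phi -170 dx 0.84 dy -0.22
phi -180 dx 0.87 dy -0.07
phi -190 dx 0.87 dy 0.08
phi -200 dx 0.84 dy 0.23
```

Request:
step_arm --series '[{"dx":0.55,"dy":-0.68,"dz":0,"roll":0,"fingers":1.5},{"dx":0.62,"dy":-0.61,"dz":0,"roll":0,"fingers":1.5},{"dx":0.72,"dy":-0.5,"dz":0,"roll":0,"fingers":1.5},{"dx":0.79,"dy":-0.37,"dz":0,"roll":0,"fingers":1.5},{"dx":0.84,"dy":-0.22,"dz":0,"roll":0,"fingers":1.5},{"dx":0.87,"dy":-0.07,"dz":0,"roll":0,"fingers":1.5},{"dx":0.87,"dy":0.08,"dz":0,"roll":0,"fingers":1.5},{"dx":0.84,"dy":0.23,"dz":0,"roll":0,"fingers":1.5}]'

```text
time_s: 11.27
tool_pos: [0.4991, -0.178, 0.0849]
tool_rot: [3.125, 0.009, 1.569]
ft_force: [4.9, -3.3, -7.9]
grip_width: 0.0203
```

```bash
python3 plan.py "[10]*8"
```

```text
t 11.2667 phi 162.1 r 0.0499 z 0.0849 F [ 4.9 -3.3 -7.9] grip 0.0203 yaw 1.569
phi 152 dx 0.81 dy 0.32
phi 142 dx 0.73 dy 0.47
phi 132 dx 0.64 dy 0.59
phi 122 dx 0.53 dy 0.69
phi 112 dx 0.40 dy 0.78
phi 102 dx 0.26 dy 0.83
phi 92 dx 0.11 dy 0.86
phi 82 dx -0.04 dy 0.87
```

Request:
step_arm --series '[{"dx":0.8,"dy":0.34,"dz":0,"roll":0,"fingers":1.5},{"dx":0.73,"dy":0.47,"dz":0,"roll":0,"fingers":1.5},{"dx":0.64,"dy":0.59,"dz":0,"roll":0,"fingers":1.5},{"dx":0.53,"dy":0.69,"dz":0,"roll":0,"fingers":1.5},{"dx":0.4,"dy":0.78,"dz":0,"roll":0,"fingers":1.5},{"dx":0.26,"dy":0.83,"dz":0,"roll":0,"fingers":1.5},{"dx":0.11,"dy":0.86,"dz":0,"roll":0,"fingers":1.5},{"dx":-0.04,"dy":0.87,"dz":0,"roll":0,"fingers":1.5}]'

```text
time_s: 11.93
tool_pos: [0.5522, -0.1446, 0.0848]
tool_rot: [3.136, 0.024, 1.566]
ft_force: [-1.8, -5.8, -2.9]
grip_width: 0.0209
```

```bash
python3 plan.py "[10,10,10,10,9,8,6,4]"
```

```text
t 11.9333 phi 83.3 r 0.049 z 0.0848 F [-1.8 -5.8 -2.9] grip 0.0209 yaw 1.566
phi 73 dx -0.08 dy 0.87
phi 63 dx -0.32 dy 0.81
phi 53 dx -0.45 dy 0.74
phi 43 dx -0.58 dy 0.65
phi 34 dx -0.61 dy 0.49
phi 26 dx -0.60 dy 0.36
phi 20 dx -0.48 dy 0.21
phi 16 dx -0.33 dy 0.11
```

Request:
step_arm --series '[{"dx":-0.12,"dy":0.86,"dz":0,"roll":0,"fingers":1.5},{"dx":-0.32,"dy":0.81,"dz":0,"roll":0,"fingers":1.5},{"dx":-0.45,"dy":0.74,"dz":0,"roll":0,"fingers":1.5},{"dx":-0.58,"dy":0.65,"dz":0,"roll":0,"fingers":1.5},{"dx":-0.61,"dy":0.49,"dz":0,"roll":0,"fingers":1.5},{"dx":-0.6,"dy":0.36,"dz":0,"roll":0,"fingers":1.5},{"dx":-0.48,"dy":0.21,"dz":0,"roll":0,"fingers":1.5},{"dx":-0.33,"dy":0.11,"dz":0,"roll":0,"fingers":1.5}]'

```text
time_s: 12.6
tool_pos: [0.5926, -0.1773, 0.0849]
tool_rot: [-3.133, 0.018, 1.568]
ft_force: [-1.9, 1.5, -1.0]
grip_width: 0.0202
```

```bash
python3 plan.py "[4,4,2]"; python3 -c "
from cell import r; print(r.state()['tool_pos'], r.state()['tool_rot'])"
```

```text
t 12.6 phi 19.1 r 0.0488 z 0.0849 F [-1.9  1.5 -1. ] grip 0.0202 yaw 1.568
phi 15 dx -0.29 dy 0.22
phi 11 dx -0.34 dy 0.08
phi 9 dx -0.17 dy 0.03
[ 0.59261021 -0.17729953  0.08487512] [-3.13316459  0.01759559  1.56819674]
```

Request:
step_arm --series '[{"dx":-0.4,"dy":0.15,"dz":0,"roll":0,"fingers":1.5},{"dx":-0.35,"dy":0.07,"dz":0,"roll":0,"fingers":1.5},{"dx":-0.25,"dy":0.03,"dz":0,"roll":0,"fingers":1.5},{"dx":-0.1,"dy":0,"dz":0,"roll":0,"fingers":1.5},{"dx":0,"dy":0,"dz":0,"roll":0,"fingers":1.5},{"dx":0,"dy":0,"dz":0,"roll":0,"fingers":1.5},{"dx":0,"dy":0,"dz":0,"roll":0,"fingers":1.5},{"dx":0,"dy":0,"dz":0,"roll":0,"fingers":1.5}]'

```text
time_s: 13.27
tool_pos: [0.5953, -0.1891, 0.0849]
tool_rot: [-3.134, 0.015, 1.568]
ft_force: [-0.9, -0.3, -3.1]
grip_width: 0.0209
```

```bash
python3 plan.py "[4]"; python3 - <<'E'
from h import *
p,d=r.read_camera("side"); p2,d2=r.read_camera("top"); np.save("s7p.npy",p);np.save("s7d.npy",d)
print(r.state()['tool_pos'], r.state()['tool_rot'])
cv2.imwrite("pics/mid2.png",np.hstack([cv2.resize(a[100:320,180:460,::-1],(400,314)) for a in(p,p2)]))
E
```

```text
t 13.2667 phi 5.0 r 0.049 z 0.0849 F [-0.9 -0.3 -3.1] grip 0.0209 yaw 1.568
phi 1 dx -0.34 dy 0.12
[ 0.59527725 -0.1890708   0.08488009] [-3.13390535  0.01543176  1.56773197]
```

View pics/mid2.png

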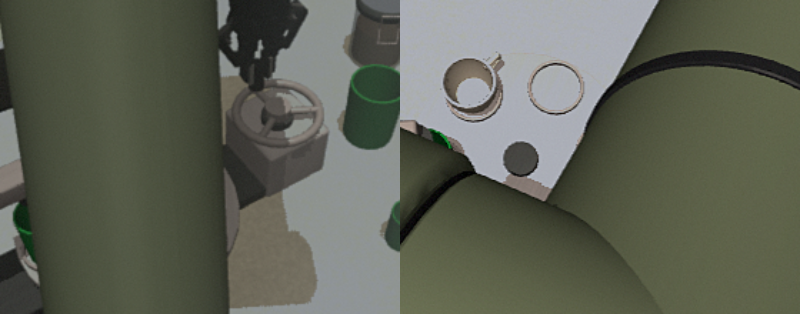

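The gripper is back at its start spot with near-zero force. The espresso cup is at the seat past the spout and the green cup sits under the spout (left crop (25,230)). To check the table's fine angle before letting go, I'll register the visible seat ring against the first top picture.

```bash
cat > ecc.py <<'E'
from h import *
def ecc(a,b,x0,x1,y0,y1):
    g=[cv2.GaussianBlur(cv2.cvtColor(i,cv2.COLOR_RGB2GRAY)[y0:y1,x0:x1].astype(np.float32),(0,0),.8) for i in(a,b)]
    M=np.eye(2,3,dtype=np.float32)
    c,M=cv2.findTransformECC(g[0],g[1],M,cv2.MOTION_TRANSLATION,(3,200,1e-6),None,5); return round(c,3),M[:,2]
E
python3 - <<'E'
from ecc import *
p,d=r.read_camera("top"); a=np.load("top0_p.npy")
print("ring (289,161) shift px",ecc(a,p,266,312,138,184))
print("spots: knob side",ecc(np.load("side0_p.npy"),np.load("s7p.npy"),345,375,152,175), "wheel/spokes",ecc(np.load("side0_p.npy"),np.load("s7p.npy"),340,412,160,205))
E
```

```text
ring (289,161) shift px (0.986, array([-0.07110532, -0.00756088], dtype=float32))
spots: knob side (0.716, array([-0.69001937,  0.40399408], dtype=float32)) wheel/spokes (0.741, array([-0.27664346, -0.21097818], dtype=float32))
```

The ring is within 0.07 px (about 0.1 mm) of where a seat stood at the start. Letting go and lifting straight up.

Request:
step_arm --series '[{"dx":0,"dy":0,"dz":0,"roll":0,"fingers":3},{"dx":0,"dy":0,"dz":0,"roll":0,"fingers":4},{"dx":0,"dy":0,"dz":0,"roll":0,"fingers":5},{"dx":0,"dy":0,"dz":0,"roll":0,"fingers":5},{"dx":0,"dy":0,"dz":0,"roll":0,"fingers":5},{"dx":0,"dy":0,"dz":0,"roll":0,"fingers":5},{"dx":0,"dy":0,"dz":-0.5,"roll":0,"fingers":5},{"dx":0,"dy":0,"dz":-1,"roll":0,"fingers":5}]'

```text
time_s: 14.08
tool_pos: [0.5975, -0.19, 0.1014]
tool_rot: [-3.138, 0.019, 1.568]
ft_force: [-0.7, 0.3, 0.4]
grip_width: 0.0502
```

Request:
step_arm --series '[{"dx":0,"dy":0,"dz":-2,"roll":0,"fingers":5},{"dx":0,"dy":0,"dz":-2,"roll":0,"fingers":5},{"dx":0,"dy":0,"dz":-2,"roll":0,"fingers":5},{"dx":0,"dy":0,"dz":-2,"roll":0,"fingers":5},{"dx":0,"dy":0,"dz":-2,"roll":0,"fingers":5},{"dx":0,"dy":0,"dz":-2,"roll":0,"fingers":5},{"dx":0,"dy":0,"dz":-1,"roll":0,"fingers":5},{"dx":0,"dy":0,"dz":0,"roll":0,"fingers":5}]'

```text
time_s: 14.75
tool_pos: [0.5983, -0.1875, 0.2463]
tool_rot: [3.14, 0.021, 1.568]
ft_force: [0.8, -0.4, 1.2]
grip_width: 0.05
```

Request:
step_arm --series '[{"dx":-1.5,"dy":-2,"dz":0,"roll":0,"fingers":5},{"dx":-2.5,"dy":-3,"dz":0,"roll":0,"fingers":5},{"dx":-2.5,"dy":-3,"dz":0,"roll":0,"fingers":5},{"dx":-2.5,"dy":-3,"dz":0,"roll":0,"fingers":5},{"dx":-2.5,"dy":-3,"dz":0,"roll":0,"fingers":5},{"dx":-2.5,"dy":-3,"dz":0,"roll":0,"fingers":5},{"dx":-2.5,"dy":-3,"dz":0,"roll":0,"fingers":5},{"dx":-2.5,"dy":-2,"dz":0,"roll":0,"fingers":5}]'

```text
time_s: 15.42
tool_pos: [0.3748, -0.3783, 0.2501]
tool_rot: [3.135, 0.021, 1.583]
ft_force: [1.2, -0.4, -0.5]
grip_width: 0.0499
```

Request:
step_arm --series '[{"dx":-2.5,"dy":-1,"dz":0,"roll":0,"fingers":5},{"dx":-2.5,"dy":-1,"dz":0,"roll":0,"fingers":5},{"dx":-2.5,"dy":-1,"dz":0,"roll":0,"fingers":5},{"dx":-1.5,"dy":-1,"dz":0,"roll":0,"fingers":5},{"dx":0,"dy":0,"dz":0,"roll":0,"fingers":5},{"dx":0,"dy":0,"dz":0,"roll":0,"fingers":5},{"dx":0,"dy":0,"dz":0,"roll":0,"fingers":5},{"dx":0,"dy":0,"dz":0,"roll":0,"fingers":5}]'

```text
time_s: 16.08
tool_pos: [0.326, -0.475, 0.2505]
tool_rot: [3.137, 0.02, 1.572]
ft_force: [0.7, -0.8, -0.7]
grip_width: 0.0497
```

```bash
python3 - <<'E'
from ecc import *
s=r.state();print(s['time_s'],s['tool_pos'],s['ft_force'],abs(s['joint_velocities']).max())
p,d=r.read_camera("side"); p2,d2=r.read_camera("top"); cv2.imwrite("pics/side8.png",p[:,:,::-1]);cv2.imwrite("pics/top8.png",p2[:,:,::-1])
a=np.load("top0_p.npy");b=np.load("side0_p.npy")
for nm,args in(("ring289",(a,p2,266,312,138,184)),("ring323",(a,p2,300,345,184,230)),("wheel top",(a,p2,355,440,145,230)),("wheel side",(b,p,335,412,138,205))):
    try: print(nm,ecc(*args))
    except Exception as e: print(nm,"fail")
for n,pp,dd in(("top",p2,d2),("side",p,d)):
    W=cloud(n,dd); g=(dd>0)&(pp[...,1].astype(int)>pp[...,0]*1.6+15)&(W[...,2]>.04)&(W[...,1]>-.05)&(W[...,0]>.3)
    q=W[g]; top=q[q[:,2]>np.percentile(q[:,2],98)-.006] if len(q) else q
    if len(q): print(n,"green",g.sum(),cv2.minEnclosingCircle(top[:,:2].astype(np.float32)),q[:,2].max())
ax=np.array([.525,.040]); w=np.array([.5465,-.1933]); print("axis dist",np.hypot(*(ax-w)),"under_spout est",ax+(ax-w)/np.hypot(*(ax-w))*.105)
E
```

```text
16.0833 [ 0.32598509 -0.47499762  0.25053232] [ 0.68671438 -0.77517614 -0.66052254] 0.011117957839304636
ring289 (0.986, array([-0.0411505, -0.0107831], dtype=float32))
ring323 (0.987, array([-0.02834666, -0.07886215], dtype=float32))
wheel top (0.999, array([-0.07435906, -0.01890317], dtype=float32))
wheel side (0.224, array([-12.84248,  12.19759], dtype=float32))
top green 811 ((0.42562514543533325, 0.046733710914850235), 0.15215273201465607) 0.809209064571895
side green 700 ((0.513787031173706, 0.14488275349140167), 0.02975495345890522) 0.1635033028287208
axis dist 0.23428858273505349 under_spout est [0.51536445 0.14455695]
```

View pics/side8.png

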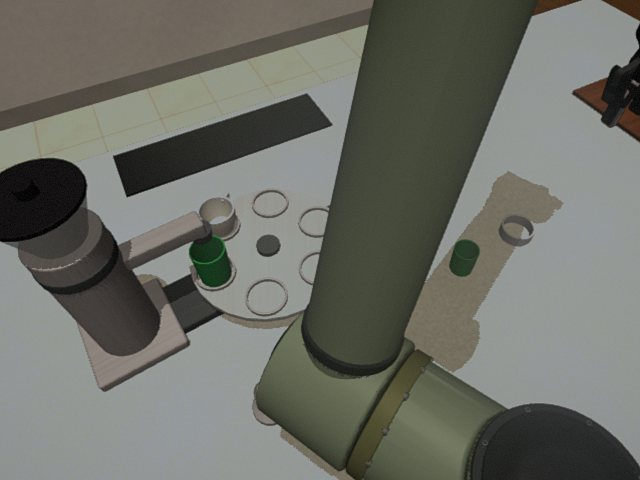

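View pics/top8.png

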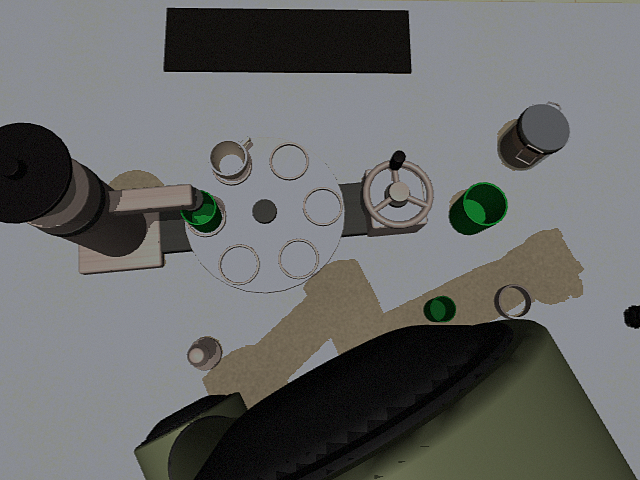

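Both views show the green cup upright in its ring under the nozzle (top (200,215), side (212,262)). The espresso cup is one seat past it, the wheel is back at its starting angle within 0.1 px, and the arm is clear of everything. The cup's rim centre measures (0.514, 0.145) against an under-spout estimate of (0.515, 0.145).

```bash
python3 -c "
from cell import r; print(r.close_job())"
```

```text
the job is handed in; nothing more can be done
None
```

The 60 mm green cup was two seats short of the spout, so I gripped the crank knob, gave the handwheel two full clockwise turns, let go, moved clear and handed in at about 16 s.

**Final checks:**
- **Cup position:** The cup stands upright in its ring under the nozzle. Its rim centre measured (0.514, 0.145) from the side camera, and my estimate of the spout point was (0.515, 0.145).
- **Table and wheel:** The seat rings and the wheel are within 0.1 px of their starting pictures, about 0.1 mm.
- **Contact:** The wrist force was near zero with the arm clear. The highest I saw while cranking, read at the end of each move, was about 11 N.

**What failed or disagreed:**
- **First grip:** The first grip closed above the knob without touching it. The fingertips in the camera stood about 39 mm higher than the reported tool height, so I set the height by camera and gripped again.
- **Cup from the top camera:** This fit gave no usable position because the colour mask also caught other things in view.
- **Wheel from the side camera:** This comparison was useless because the arm blocked the view.

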